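Open the drive well of the food-processor base

ROBOT

A 7-joint arm with a two-finger parallel gripper is mounted at the origin on a cart in front of the work surface, level with it; the furniture and walls round the work are solid. World frame = base frame: x ahead of the robot, y to its left, z up, the work surface at z = 0. Lengths are in mm, angles in rad, forces in N, time in s.
With the tool pointing down it reaches from about 400 to 875 mm from the base axis. Payload 4.4 kg.
Tool frame: the origin (TCP) lies on the centre line of the jaws, within the pads' length; the fingertips stand 11 mm ahead of it and the grasp point (between the pads) lies 8 mm behind it (ctrl.tips_ahead is the distance from the TCP to the fingertips, in mm); z points along the fingers, y is the line along which they close (so a half turn about z gives the same grasp; the last joint's range is limited). The gripper opens to 85 mm and grips with 20 to 120 N. Pads are 22 mm wide; open, the fingers measure 114 mm over their backs; the gripper's body (76 mm by 85 mm) begins 54 mm behind the grasp point. The pads swing forward as they close: fully open they stand 13 mm farther back than shut.
Start: joints at [-1.301, 0.628, 0.038, 1.517, -0.027, 0.996, -0.02], TCP at [214.168, 613.718, 242.313] pointing down, gripper open.
Joint ranges: [-3.06, 3.06], [-0.37, 2.12], [-1.25, 1.32], [0.18, 2.47], [-1.1, 4.24], [0.23, 1.98], [-2.94, 2.94]. Speed limits (rad/s): [2.57, 2.57, 3.14, 3.14, 3.14, 3.14, 3.14].

INTERFACE

Orientations are given as [roll, pitch, yaw] about the fixed x, y, z axes, in that order (R = Rz(yaw) Ry(pitch) Rx(roll)).
In Python, from cell import ctrl, eyes, job gives the robot as it stands. The module is installed in compiled form; this text tells all that it offers.
- The arm moves only by the tool carry_out, never from a script. Its argument "moves" is a list of rows, each an object of numbers: "tx", "ty", "tz": the shift along the tool's x, y, z as a fraction of full scale; "twist": the turn about the tool's z as a fraction of full scale; "fingers": the opening, from 0 (shut) to 1 (fully open). In form: [{"tx": .., "ty": .., "tz": .., "twist": .., "fingers": ..}, ...]. A call has 1 to 12 rows; each row shifts and turns the commanded pose from where the row before left it, along the tool's axes as they then stand; what a row does not reach is not made up. Full scale, the value 1, is 0.3 m for a shift and pi rad for a turn. A row lasts 1/8 s, in which the tool goes at most 62.5 mm and 10.7 degrees, less where a joint would pass 70% of its speed; a pose out of reach is approached as far as the arm can. A call with a number of a shift or a turn outside -1 to 1 is refused whole. A call with a gripper value outside its range is refused whole. The fingers move at their own pace and stop on an object; the grip force is fixed at half the most. Time passes only in rows, so rows that do not move let the fingers close. It gives the time, the measured TCP pose, the force, the opening and the grip force at its end, in the units of the state.
- ctrl.read_state(): the state, without advancing time (a new reading comes with each control period).
- eyes.get_image(name): name is "scene" or "top"; returns a dict with "color" (420x560x3 uint8, blue, green, red), "fovy" (degrees; the focal length in pixels is half the picture's height over the tangent of half this angle, whatever the lens; pixels are square), "cx", "cy" (the principal point, pixels), "k1" (the pictures are not rectified: a ray, as slopes to the right and down, at radius r is drawn at 1 + k1 r^2 times it, then the intrinsics apply), "world_from_camera" (4x4, takes a point from camera to world coordinates). Camera axes: x right, y up, looking along -z (the intrinsics and any distortion apply to the point x, -y, -z); pixel columns grow to the right and rows downward; lengths in mm; the calibration is good to about 2 mm. A picture is of the moment at which its call begins. There is no depth.
- job.finish_job(): hands the job in; it is judged then, once.
The state is a dict: "clock": time; "qpos": joint angles; "qd": joint speeds; "tau": joint torques, N m; "eef_pos": TCP position; "tool_rot": TCP orientation; "force": force on the tool from outside, world axes, zero at the start; "torque": the same for the moment, N m; "width": finger opening in mm; "gripper_force": force on a finger pad.
Only numpy, scipy, OpenCV 4.12 (cv2) and the standard library are available. Lean on these libraries where they do the work, as an engineer would, in place of code of your own. Each camera call takes 0.05 s, during which the arm holds its last target. There are 200 camera calls.

TASK

Get the food-processor base ready for its jug: guide the red lever through its zigzag gate into the park slot, all the way to the front end, which frees the black drive cover. Press the ribbed end of the flush cover down so that its other end tips up, take the cover out by the raised end, and lay it, top side up, on the empty chopping board without dropping it. Leave the lever parked and the other things where they are.

Things in the scene. Friction and masses are not known exactly. Their poses are not given: they have to be found in the camera images.
- base_unit: White food-processor base, fixed, 255 (x) x 165 (y) x 95 mm high. Origin on the worktop under its centre; x points from its front edge (at -130 mm, nearer the robot) to its back, y to its left. In its flat top, along y = 0: at the front a steel gate plate with the red lever, behind it the oblong drive well (opening x -24 to +99, y -27 to +27 mm) closed by the flush black cover.
- well (a point): Point in the well on which the cover rocks, at (35, 0, 74) mm in the base's frame, 21 mm below its top: the cover's origin is here while it sits in the well. Under the cover's pressing end the well is 37 mm deep, with 6 mm of gap beyond that end.
- lock_bar (a joint): Travel in m, 0 to 0.044, of the lever and of the steel locking bar that it carries, towards the base's front (its -x). Starts between 0 and 0.010. Until it exceeds about 0.034 the bar lies under the cover's ribbed end, which then cannot be pressed down. Light friction (about 1.5 N); stays where left.
- lever (a joint): Sideways travel in m, 0 to 0.030, of the lever along the base's +y; light friction. The Z-shaped gate slot (11 mm wide, stem 8 mm) lets the lever move only: forward to lock_bar = 0.022 with lever = 0 (run slot); then sideways to lever = 0.030 at lock_bar = 0.022; then forward to lock_bar = 0.044 (park slot).
- lever_knob (a point): Middle of the lever's upright red round knob, 21 mm in diameter, 32 mm high; 16 mm above its underside, 24 mm above the base's top. It shifts level, without tilting. Can be pinched from above on any two sides. In the base's frame at (-50, -15, 119) mm at the start of the run slot, (-94, +15, 119) mm at the end of the park slot.
- cover: Black drive cover, loose, 120 g: plate 115 x 50 x 7 mm on two keels, 21 mm high in all. Origin on its rocking edge, underneath, on the centre line; x points to the plain lifting end (62 mm away, at the base's back), -x to the pressing end (53 mm away, four grey ribs), z up out of its top. On a flat surface it lies level or rocked back by 15 degrees onto its ribbed end.
- cover_press (a point): Point to press on the cover's top, 40 mm from its origin, 13 mm from the ribbed end. With the lever parked, under 1 N rocks it down by about 20 mm, to a stop; the cover then stays tipped by 27 degrees when let go, lightly balanced, its lifting end's upper edge about 26 mm above the base's top.
- cover_lift (a point): Middle of the cover's thickness near its lifting end (12 mm from the end, on the centre line): when tipped up, grasp here across the width of 50 mm.
- board: Empty wooden chopping board, fixed, 200 (its x) x 300 (its y) x 22 mm high, beside the food-processor base on its right (not the one at the far left with the onion and the knife); origin under its centre, on the worktop.
- board_top (a point): Centre of the board's upper side, 22 mm above the worktop.
- spice_jar: Bystander: spice jar, 41 mm in diameter, 105 mm high, origin under its centre.
- salt: Bystander: salt shaker, 44 mm in diameter, 90 mm high, origin under its centre.
- tin: Bystander: small tin, 75 mm in diameter, 58 mm high, origin under its centre.
- lemon: Bystander: lemon, 71 x 53 x 51 mm, origin under its centre.
- peeler: Bystander: peeler lying flat, 170 x 25 x 18 mm, origin under its centre.

How it is judged:
By the outcome, as a careful person would: the job done as asked, in the order asked, and still so for the second after the job is handed in, with the robot touching nothing.
It also fails if it takes over 54 s, if anything falls off the work surface, if the arm or the gripper's body presses on something with over 40 N, if the wrist force passes 120 N, or if a joint passes its speed limit or range.

## Working session

There is one attempt and no reset: what is moved stays moved. The work goes in short steps, Python scripts to look and compute and a tool call to move; the robot and the scene stay as the last step left them, time stands still between calls to the robot, and variables do not carry over. Pictures are saved under pics/ and viewed, at most 13 in all, crops included, and the job is handed in when it is done.

Besides the shell and the picture viewer there is one more tool, called after "Emit:" as a command line: name --argument value ..., lists and objects as JSON in quotes. carry_out: Moves the arm, as the interface text tells. Its arguments: {"type":"object","properties":{"moves":{"type":"array","items":{"type":"object","properties":{"tx":{"type":"number","minimum":-1,"maximum":1},"ty":{"type":"number","minimum":-1,"maximum":1},"tz":{"type":"number","minimum":-1,"maximum":1},"twist":{"type":"number","minimum":-1,"maximum":1},"fingers":{"type":"number"}}}}},"required":["moves"]}

```bash
mkdir -p pics; cat > h.py <<'E'
import numpy as np, cv2
from cell import ctrl, eyes, job
def ray(im,u,v):
    f=im["color"].shape[0]/2/np.tan(np.radians(im["fovy"])/2)
    d=np.array([(u-im["cx"])/f,(v-im["cy"])/f]); s=d.copy()
    for _ in range(20): s=d/(1+im["k1"]*(s@s))
    T=np.array(im["world_from_camera"]); return T[:3,3],T[:3,:3]@np.array([s[0],-s[1],-1])
def onz(im,u,v,z):
    o,d=ray(im,u,v); return o+d*(z-o[2])/d[2]
def px(im,P):
    f=im["color"].shape[0]/2/np.tan(np.radians(im["fovy"])/2)
    T=np.array(im["world_from_camera"]); c=T[:3,:3].T@(np.array(P,float)-T[:3,3]); s=np.array([c[0],-c[1]])/-c[2]
    return s*(1+im["k1"]*(s@s))*f+[im["cx"],im["cy"]]
def snap(n,name):
    im=eyes.get_image(n); cv2.imwrite(f"pics/{name}.png",im["color"]); return im
E
python3 - <<'E'
from h import *
import pickle
for n in("scene","top"):
    im=snap(n,n+"0"); pickle.dump(im,open(n+"0.pkl","wb"))
    print(n,im["fovy"],im["k1"],np.round(im["world_from_camera"],2))
s=ctrl.read_state();print(s["eef_pos"],s["tool_rot"],s["clock"],s["width"],ctrl.tips_ahead)
E
```

```text
scene 50.47659573320686 -0.0735324129036092 [[ 7.7000e-01  3.9000e-01 -5.1000e-01  4.6890e+01]
 [-6.4000e-01  4.6000e-01 -6.2000e-01 -3.5605e+02]
 [-1.0000e-02  8.0000e-01  6.0000e-01  7.1207e+02]
 [ 0.0000e+00  0.0000e+00  0.0000e+00  1.0000e+00]]
top 42.20974666117386 0.01982500029928871 [[-1.00000e-02  9.90000e-01 -1.10000e-01  4.20950e+02]
 [-1.00000e+00 -1.00000e-02 -0.00000e+00  3.10830e+02]
 [-1.00000e-02  1.10000e-01  9.90000e-01  1.56037e+03]
 [ 0.00000e+00  0.00000e+00  0.00000e+00  1.00000e+00]]
[213.9409272  613.22011108 241.49313766] [-3.13989672e+00 -6.52194295e-06  2.80584566e+00] 0.1 84.92810325135375 11.0
```

View pics/top0.png

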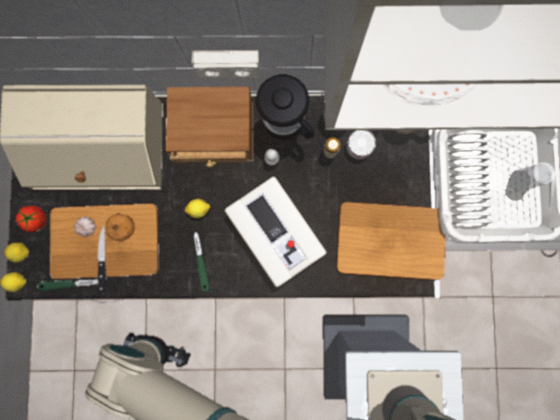

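View pics/scene0.png

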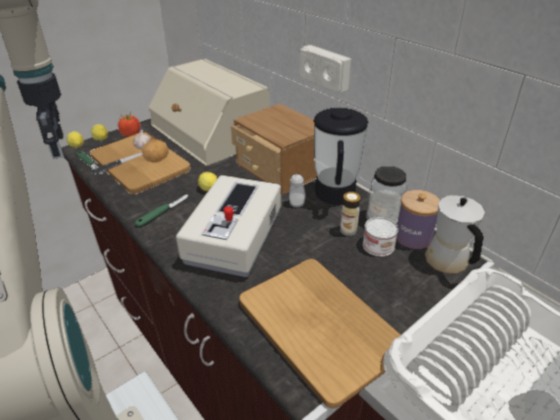

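Top view: base around (275,232), red knob (291,244), cover (267,218), chopping board (391,240). Now I measure them.

```bash
python3 - <<'E'
from h import *
import pickle
im=pickle.load(open("top0.pkl","rb")); sc=pickle.load(open("scene0.pkl","rb"))
def big(m,seed):
    n,l=cv2.connectedComponents(m.astype(np.uint8)); k=l[seed[1],seed[0]]
    c,_=cv2.findContours((l==k).astype(np.uint8),cv2.RETR_EXTERNAL,cv2.CHAIN_APPROX_NONE); return c[0][:,0]
def rect(c,im,z):
    P=np.array([onz(im,u,v,z)[:2] for u,v in c]).astype(np.float32); return cv2.minAreaRect(P)
C=im["color"].astype(int)
def pr(n,r): print(n,r,np.round(cv2.boxPoints(r)).tolist())
m=(C.min(2)>140); c=big(m,(245,215)); pr("base",rect(c,im,95))
hsv=cv2.cvtColor(im["color"],cv2.COLOR_BGR2HSV)
sub=np.zeros(m.shape,bool); sub[185:280,230:320]=1
dk=(C.max(2)<90)&sub; c=big(dk,(262,212)); pr("well",rect(c,im,95))
w=(hsv[...,0]<25)&(hsv[...,1]>90)&(hsv[...,2]>100); c=big(w,(391,225)); pr("board",rect(c,im,22))
for n,I,box in(("top",im,(230,320,190,280)),("scene",sc,(190,270,190,250))):
    h=cv2.cvtColor(I["color"],cv2.COLOR_BGR2HSV); r=((h[...,0]<8)|(h[...,0]>172))&(h[...,1]>150)&(h[...,2]>90)
    v,u=np.nonzero(r[box[2]:box[3],box[0]:box[1]]); u=u+box[0];v=v+box[2]
    print(n,"red",len(u),u.mean(),v.mean(),u.min(),u.max(),v.min(),v.max(),onz(I,u.mean(),v.mean(),125 if n=="top" else 119))
a=cv2.resize(im["color"][170:290,215:335],(480,480),interpolation=cv2.INTER_CUBIC)
b=cv2.resize(sc["color"][165:275,170:290],(320,293),interpolation=cv2.INTER_CUBIC)
o=np.zeros((480,800,3),np.uint8);o[:,:480]=a;o[:293,480:]=b;cv2.imwrite("pics/c.png",o)
E
```

```text
base ((486.6047668457031, 352.08984375), (252.91015625, 163.76571655273438), 33.96696853637695) [[336.0, 349.0], [427.0, 214.0], [637.0, 355.0], [546.0, 491.0]]
well ((519.9600219726562, 375.0114440917969), (117.15723419189453, 47.739227294921875), 34.53774642944336) [[458.0, 361.0], [485.0, 322.0], [582.0, 389.0], [555.0, 428.0]]
board ((462.0589599609375, 27.859954833984375), (299.7927551269531, 202.7718048095703), 85.76219177246094) [[350.0, -114.0], [552.0, -129.0], [574.0, 170.0], [372.0, 185.0]]
top red 29 290.41379310344826 243.55172413793105 288 293 241 246 [451.42531306 310.9353654  125.        ]
scene red 97 228.2577319587629 212.659793814433 223 233 207 220 [453.2341441  314.60431289 119.        ]
```

View pics/c.png

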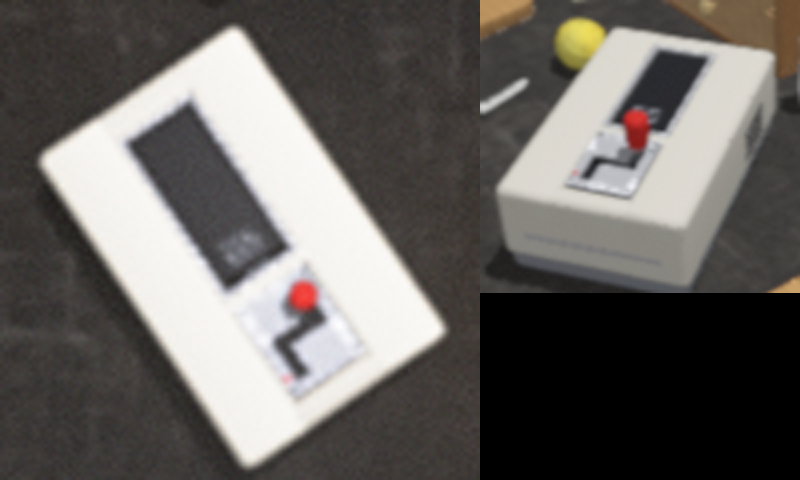

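Emit:
carry_out --moves '[{"tx":-0.135,"ty":-0.0856,"tz":0.017,"fingers":1},{"tx":-0.135,"ty":-0.0856,"tz":0.017,"fingers":1},{"tx":-0.135,"ty":-0.0856,"tz":0.017,"fingers":1},{"tx":-0.135,"ty":-0.0856,"tz":0.017,"fingers":1},{"tx":-0.135,"ty":-0.0856,"tz":0.017,"fingers":1},{"tx":-0.135,"ty":-0.0856,"tz":0.017,"fingers":1},{"tx":-0.135,"ty":-0.0856,"tz":0.017,"fingers":1},{"tx":-0.135,"ty":-0.0856,"tz":0.017,"fingers":1},{"twist":0.051,"fingers":1},{"twist":0.051,"fingers":1},{"twist":0.051,"fingers":1},{"twist":0.05,"fingers":1}]'

```text
validation failed for argument at $.mo...
```

```bash
cat >> h.py <<'E'
O=np.array([488.7,353.5]); YB=np.radians(34.2)
def b2w(x,y,z): c,s=np.cos(YB),np.sin(YB); return np.array([O[0]+c*x-s*y,O[1]+s*x+c*y,z])
def w2b(p): c,s=np.cos(YB),np.sin(YB); d=np.array(p[:2])-O; return np.round([c*d[0]+s*d[1],-s*d[0]+c*d[1],p[2]],1)
from scipy.spatial.transform import Rotation as Ro
def go(P,yaw=None):
    s=ctrl.read_state(); R=Ro.from_euler("xyz",s["tool_rot"]).as_matrix(); d=R.T@(np.array(P)-s["eef_pos"])
    print("t",round(s["clock"],2),"pos",np.round(s["eef_pos"],1),"base",w2b(s["eef_pos"]),"rot",np.round(np.degrees(s["tool_rot"]),2),"F",np.round(s["force"],1),"w",round(s["width"],1),"g",round(s["gripper_force"],1),"ahead",ctrl.tips_ahead)
    print("mm",np.round(d,1),"units",np.round(d/300,4), "" if yaw is None else "twist %.4f"%(((-(yaw-np.degrees(s["tool_rot"][2]))+180)%360-180)/180))
E
python3 - <<'E'
from h import *
go([452.4,312.5,118],124.2)
E
```

```text
t 0.1 pos [213.9 613.2 241.5] base [-81.3 369.2 241.5] rot [-179.9    -0.    160.76] F [-0.2 -0.1  0.7] w 84.9 g 0.0 ahead 11.0
mm [-324.2 -205.2  123.8] units [-1.0808 -0.6838  0.4128] twist 0.2031
```

Emit:
carry_out --moves '[{"tx":-0.135,"ty":-0.0856,"tz":0.017,"twist":0,"fingers":1},{"tx":-0.135,"ty":-0.0856,"tz":0.017,"twist":0,"fingers":1},{"tx":-0.135,"ty":-0.0856,"tz":0.017,"twist":0,"fingers":1},{"tx":-0.135,"ty":-0.0856,"tz":0.017,"twist":0,"fingers":1},{"tx":-0.135,"ty":-0.0856,"tz":0.017,"twist":0,"fingers":1},{"tx":-0.135,"ty":-0.0856,"tz":0.017,"twist":0,"fingers":1},{"tx":-0.135,"ty":-0.0856,"tz":0.017,"twist":0,"fingers":1},{"tx":-0.135,"ty":-0.0856,"tz":0.017,"twist":0,"fingers":1},{"tx":0,"ty":0,"tz":0,"twist":0.051,"fingers":1},{"tx":0,"ty":0,"tz":0,"twist":0.051,"fingers":1},{"tx":0,"ty":0,"tz":0,"twist":0.051,"fingers":1},{"tx":0,"ty":0,"tz":0,"twist":0.05,"fingers":1}]'

```text
clock: 1.6
eef_pos: [452.1, 312.8, 201.2]
tool_rot: [-3.141, -0.0, 2.163]
force: [0.8, -0.7, -0.4]
width: 85.4
gripper_force: 0.0
```

```bash
python3 - <<'E'
from h import *
go([452.4,312.5,118],124.2)
E
```

```text
t 1.6 pos [452.1 312.8 201.2] base [-53.1 -13.1 201.2] rot [-179.95   -0.    123.92] F [ 0.8 -0.7 -0.4] w 85.4 g 0.0 ahead 11.0
mm [-0.4  0.1 83.2] units [-0.0012  0.0004  0.2772] twist -0.0016
```

Emit:
carry_out --moves '[{"tx":-0.001,"ty":0,"tz":0.1,"twist":0,"fingers":1},{"tx":0,"ty":0,"tz":0.1,"twist":0,"fingers":1},{"tx":0,"ty":0,"tz":0.05,"twist":0,"fingers":0.6},{"tx":0,"ty":0,"tz":0.025,"twist":0,"fingers":0.4},{"tx":0,"ty":0,"tz":0,"twist":0,"fingers":0.3},{"tx":0,"ty":0,"tz":0,"twist":0,"fingers":0},{"tx":0,"ty":0,"tz":0,"twist":0,"fingers":0},{"tx":0,"ty":0,"tz":0,"twist":0,"fingers":0}]'

```text
clock: 2.6
eef_pos: [452.9, 312.9, 119.8]
tool_rot: [3.14, -0.0, 2.168]
force: [-2.0, -0.8, 5.2]
width: 18.4
gripper_force: 59.3
```

```bash
python3 - <<'E'
from h import *
go([452.4,312.5,118],124.2); snap("scene","s1")
E
```

```text
t 2.6 pos [452.9 312.9 119.8] base [-52.4 -13.5 119.8] rot [ 1.7993e+02 -1.0000e-02  1.2421e+02] F [-2.  -0.8  5.2] w 18.4 g 59.3 ahead 11.0
mm [-0.  -0.6  1.8] units [-0.0001 -0.0021  0.006 ] twist 0.0001
```

```bash
python3 - <<'E'
from h import *
a=cv2.imread("pics/s1.png")[130:280,150:310];cv2.imwrite("pics/s1c.png",cv2.resize(a,(640,600),interpolation=cv2.INTER_CUBIC))
E
```

```text
(no output)
```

View pics/s1c.png

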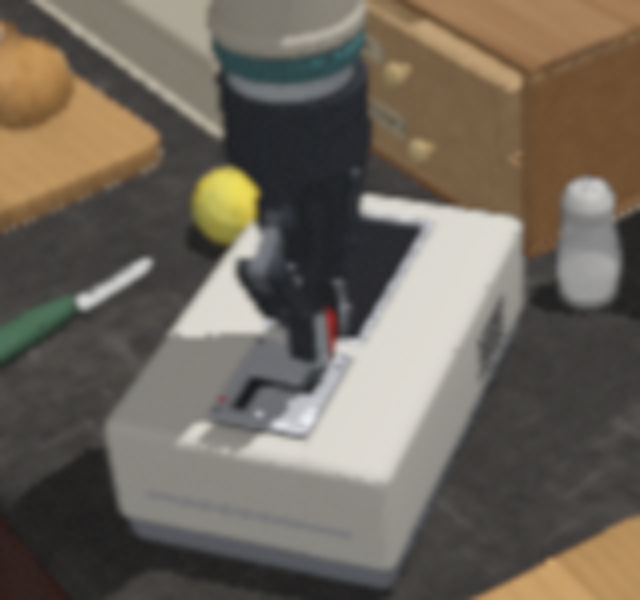

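Knob is pinched between the pads (red at ~(330,335) of the crop). Now the run slot.

Emit:
carry_out --moves '[{"tx":0,"ty":-0.0165,"tz":0,"twist":0,"fingers":0},{"tx":0,"ty":-0.0165,"tz":0,"twist":0,"fingers":0},{"tx":0,"ty":-0.0165,"tz":0,"twist":0,"fingers":0},{"tx":0,"ty":-0.0165,"tz":0,"twist":0,"fingers":0},{"tx":0,"ty":0,"tz":0,"twist":0,"fingers":0}]'

```text
clock: 3.28
eef_pos: [436.3, 301.7, 119.7]
tool_rot: [3.14, -0.0, 2.168]
force: [0.1, -1.2, 7.6]
width: 18.5
gripper_force: 59.5
```

```bash
python3 - <<'E'
from h import *
go(b2w(-72,15,118),124.2)
E
```

```text
t 3.27 pos [436.3 301.7 119.7] base [-72.5 -13.4 119.7] rot [ 1.7992e+02 -1.0000e-02  1.2422e+02] F [ 0.1 -1.2  7.6] w 18.5 g 59.5 ahead 11.0
mm [28.4  0.5  1.7] units [0.0946 0.0015 0.0057] twist 0.0001
```

Emit:
carry_out --moves '[{"tx":0.015,"ty":0,"tz":0,"twist":0,"fingers":0},{"tx":0.015,"ty":0,"tz":0,"twist":0,"fingers":0}]'

```text
clock: 3.52
eef_pos: [431.6, 308.7, 119.7]
tool_rot: [3.14, 0.0, 2.167]
force: [0.7, -2.0, 7.2]
width: 18.5
gripper_force: 59.5
```

```bash
python3 - <<'E'
from h import *
go(b2w(-72,15,118),124.2)
E
```

```text
t 3.52 pos [431.6 308.7 119.7] base [-72.4  -4.9 119.7] rot [1.7993e+02 3.0000e-02 1.2418e+02] F [ 0.7 -2.   7.2] w 18.5 g 59.5 ahead 11.0
mm [19.9  0.4  1.7] units [0.0664 0.0013 0.0057] twist -0.0001
```

Emit:
carry_out --moves '[{"tx":0.018,"ty":0,"tz":0,"twist":0,"fingers":0},{"tx":0.018,"ty":0,"tz":0,"twist":0,"fingers":0},{"tx":0.018,"ty":0,"tz":0,"twist":0,"fingers":0},{"tx":0.015,"ty":0,"tz":0,"twist":0,"fingers":0},{"tx":0,"ty":0,"tz":0,"twist":0,"fingers":0}]'

```text
clock: 4.15
eef_pos: [419.6, 326.6, 119.7]
tool_rot: [3.14, -0.0, 2.168]
force: [-1.1, 0.8, 8.0]
width: 19.0
gripper_force: 59.5
```

```bash
python3 - <<'E'
from h import *
go(b2w(-94,16,118),124.2)
E
```

```text
t 4.15 pos [419.6 326.6 119.7] base [-72.3  16.6 119.7] rot [ 1.7992e+02 -2.0000e-02  1.2424e+02] F [-1.1  0.8  8. ] w 19.0 g 59.5 ahead 11.0
mm [ -0.6 -21.7   1.7] units [-0.0021 -0.0724  0.0057] twist 0.0002
```

Emit:
carry_out --moves '[{"tx":0,"ty":-0.015,"tz":0,"twist":0,"fingers":0},{"tx":0,"ty":-0.015,"tz":0,"twist":0,"fingers":0},{"tx":0,"ty":-0.015,"tz":0,"twist":0,"fingers":0},{"tx":0,"ty":-0.015,"tz":0,"twist":0,"fingers":0},{"tx":0,"ty":-0.015,"tz":0,"twist":0,"fingers":0},{"tx":0,"ty":0,"tz":0,"twist":0,"fingers":0}]'

```text
clock: 4.9
eef_pos: [401.7, 314.5, 119.7]
tool_rot: [3.138, -0.001, 2.168]
force: [1.1, 2.1, 6.5]
width: 18.6
gripper_force: 59.6
```

```bash
python3 - <<'E'
from h import *
go(b2w(-94,16,118),124.2)
E
```

```text
t 4.9 pos [401.7 314.5 119.7] base [-93.9  16.7 119.7] rot [ 1.7981e+02 -3.0000e-02  1.2423e+02] F [1.1 2.1 6.5] w 18.6 g 59.6 ahead 11.0
mm [-0.7 -0.2  1.7] units [-0.0023 -0.0005  0.0057] twist 0.0002
```

Emit:
carry_out --moves '[{"tx":0,"ty":-0.006,"tz":0,"twist":0,"fingers":0},{"tx":0,"ty":0,"tz":0,"twist":0,"fingers":0}]'

```text
clock: 5.15
eef_pos: [401.6, 314.5, 119.7]
tool_rot: [3.136, -0.0, 2.168]
force: [4.4, 3.7, 3.6]
width: 19.0
gripper_force: 59.3
```

```bash
python3 - <<'E'
from h import *
go(b2w(-94,16,118),124.2)
E
```

```text
t 5.15 pos [401.6 314.5 119.7] base [-94.   16.7 119.7] rot [ 1.7966e+02 -3.0000e-02  1.2423e+02] F [4.4 3.7 3.6] w 19.0 g 59.3 ahead 11.0
mm [-0.7  0.   1.7] units [-0.0023  0.0001  0.0056] twist 0.0002
```

Emit:
carry_out --moves '[{"tx":0,"ty":0.006,"tz":0,"twist":0,"fingers":0.5},{"tx":0,"ty":0,"tz":0,"twist":0,"fingers":0.7},{"tx":0,"ty":0,"tz":0,"twist":0,"fingers":0.7},{"tx":0,"ty":0,"tz":0,"twist":0,"fingers":0.7},{"tx":0,"ty":0,"tz":-0.05,"twist":0,"fingers":0.7},{"tx":0,"ty":0,"tz":-0.15,"twist":0,"fingers":0.7},{"tx":0,"ty":0,"tz":-0.08,"twist":0,"fingers":0.5},{"tx":-0.027,"ty":0.14,"tz":0,"twist":0,"fingers":0},{"tx":-0.027,"ty":0.14,"tz":0,"twist":0,"fingers":0}]'

```text
clock: 6.28
eef_pos: [480.4, 348.2, 205.1]
tool_rot: [3.139, -0.001, 2.169]
force: [0.9, 0.3, 0.1]
width: 7.0
gripper_force: 0.0
```

Emit:
carry_out --moves '[{"tx":0,"ty":0,"tz":0,"twist":0.0555,"fingers":0},{"tx":0,"ty":0,"tz":0,"twist":0.0555,"fingers":0},{"tx":0,"ty":0,"tz":0,"twist":0.0555,"fingers":0},{"tx":0,"ty":0,"tz":0,"twist":0.0555,"fingers":0},{"tx":0,"ty":0,"tz":0,"twist":0.0555,"fingers":0},{"tx":0,"ty":0,"tz":0,"twist":0.0555,"fingers":0},{"tx":0,"ty":0,"tz":0,"twist":0.0555,"fingers":0},{"tx":0,"ty":0,"tz":0,"twist":0.0555,"fingers":0},{"tx":0,"ty":0,"tz":0,"twist":0.0555,"fingers":0}]'

```text
clock: 7.4
eef_pos: [479.2, 347.6, 204.1]
tool_rot: [-3.141, -0.001, 0.593]
force: [-0.5, 1.0, -0.2]
width: 0.3
gripper_force: 0.0
```

```bash
python3 - <<'E'
from h import *
go(b2w(-8,0,110),34.2); print(np.round(ctrl.read_state()["qpos"],2))
im=snap("scene","s2"); a=im["color"][130:280,150:310];cv2.imwrite("pics/s2c.png",cv2.resize(a,(640,600),interpolation=cv2.INTER_CUBIC))
E
```

```text
t 7.4 pos [479.2 347.6 204.1] base [-11.1   0.5 204.1] rot [-1.7994e+02 -4.0000e-02  3.4000e+01] F [-0.5  1.  -0.2] w 0.3 g 0.0 ahead 11.0
mm [ 3.1  0.6 94.1] units [0.0103 0.0019 0.3136] twist -0.0011
[-1.08  0.68  0.67  1.74 -0.52  0.91 -1.16]
```

View pics/s2c.png

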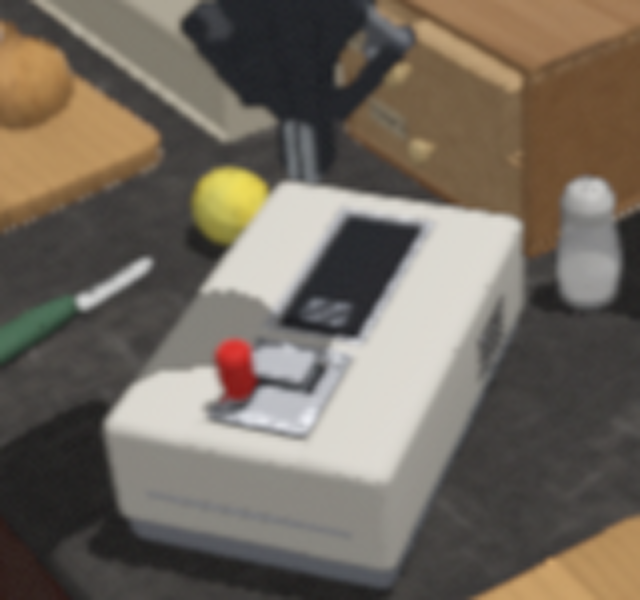

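Lever is parked (knob ~(235,370)), ribs visible at ~(328,312). Now descend to the pressing end.

Emit:
carry_out --moves '[{"tx":0.01,"ty":0.002,"tz":0.15,"twist":0,"fingers":0},{"tx":0,"ty":0,"tz":0.12,"twist":0,"fingers":0},{"tx":0,"ty":0,"tz":0.03,"twist":0,"fingers":0},{"tx":0,"ty":0,"tz":0,"twist":0,"fingers":0}]'

```text
clock: 7.95
eef_pos: [482.5, 348.6, 113.7]
tool_rot: [-3.141, -0.0, 0.6]
force: [0.7, -0.2, -1.1]
width: -0.2
gripper_force: 0.0
```

Emit:
carry_out --moves '[{"tx":0,"ty":0,"tz":0.015,"twist":0,"fingers":0},{"tx":0,"ty":0,"tz":0.015,"twist":0,"fingers":0},{"tx":0,"ty":0,"tz":0.015,"twist":0,"fingers":0},{"tx":0,"ty":0,"tz":0,"twist":0,"fingers":0}]'

```text
clock: 8.45
eef_pos: [482.0, 348.5, 99.2]
tool_rot: [-3.142, 0.001, 0.599]
force: [-0.4, 0.3, 0.4]
width: -0.1
gripper_force: 0.0
```

```bash
python3 - <<'E'
from h import *
go(b2w(-8,0,92),34.2)
im=snap("scene","s3"); a=im["color"][130:280,150:310];cv2.imwrite("pics/s3c.png",cv2.resize(a,(640,600),interpolation=cv2.INTER_CUBIC))
E
```

```text
t 8.45 pos [482.  348.5  99.2] base [-8.4 -0.4 99.2] rot [-1.800e+02  3.000e-02  3.431e+01] F [-0.4  0.3  0.4] w -0.1 g 0.0 ahead 11.0
mm [ 0.4 -0.4  7.2] units [ 0.0012 -0.0014  0.0241] twist 0.0006
```

View pics/s3c.png

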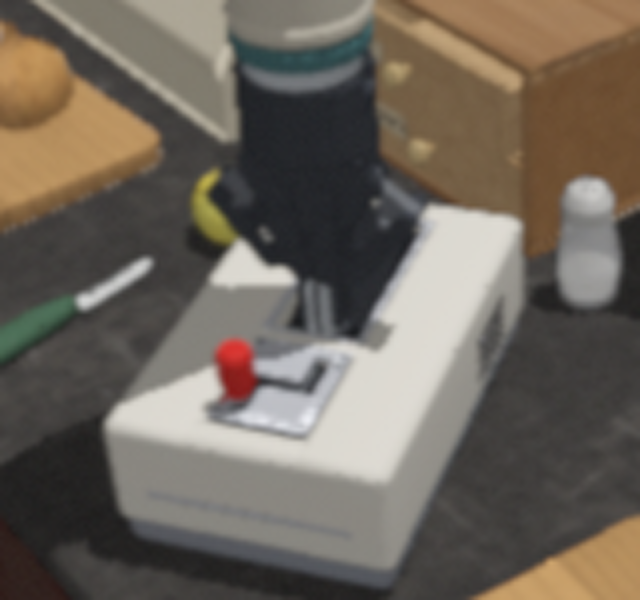

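Fingers are at the ribbed end (~(318,325)), no force yet. Continue pressing.

Emit:
carry_out --moves '[{"tx":0,"ty":0,"tz":0.012,"twist":0,"fingers":0},{"tx":0,"ty":0,"tz":0.012,"twist":0,"fingers":0},{"tx":0,"ty":0,"tz":0,"twist":0,"fingers":0}]'

```text
clock: 8.88
eef_pos: [482.0, 348.4, 91.9]
tool_rot: [-3.142, 0.001, 0.599]
force: [-0.4, 0.4, 0.0]
width: 0.1
gripper_force: 0.0
```

Emit:
carry_out --moves '[{"tx":0,"ty":0,"tz":0.01,"twist":0,"fingers":0},{"tx":0,"ty":0,"tz":0,"twist":0,"fingers":0}]'

```text
clock: 9.12
eef_pos: [482.1, 348.3, 89.4]
tool_rot: [-3.141, 0.001, 0.599]
force: [-1.0, -0.9, 4.2]
width: -0.2
gripper_force: 1.9
```

Emit:
carry_out --moves '[{"tx":0,"ty":0,"tz":0.006,"twist":0,"fingers":0},{"tx":0,"ty":0,"tz":0,"twist":0,"fingers":0}]'

```text
clock: 9.38
eef_pos: [482.1, 348.3, 88.8]
tool_rot: [-3.141, 0.0, 0.599]
force: [-4.5, -2.7, 12.1]
width: 0.4
gripper_force: 6.4
```

Emit:
carry_out --moves '[{"tx":0,"ty":0,"tz":-0.01,"twist":0,"fingers":0},{"tx":0,"ty":0,"tz":-0.01,"twist":0,"fingers":0},{"tx":0,"ty":0,"tz":-0.02,"twist":0,"fingers":0},{"tx":0,"ty":0,"tz":-0.04,"twist":0,"fingers":0},{"tx":0,"ty":0,"tz":-0.1,"twist":0,"fingers":0},{"tx":0,"ty":0,"tz":-0.16,"twist":0,"fingers":0.5},{"tx":0,"ty":0,"tz":-0.05,"twist":0,"fingers":1}]'

```text
clock: 10.25
eef_pos: [483.9, 349.0, 208.0]
tool_rot: [3.141, -0.005, 0.599]
force: [0.3, -0.2, 0.0]
width: 35.7
gripper_force: 0.0
```

```bash
python3 - <<'E'
from h import *
go(b2w(71.6,0,150),34.2)
im=snap("scene","s4"); a=im["color"][130:280,150:310];cv2.imwrite("pics/s4c.png",cv2.resize(a,(640,600),interpolation=cv2.INTER_CUBIC))
E
```

```text
t 10.25 pos [483.9 349.  208. ] base [ -6.5  -1.  208. ] rot [179.99  -0.3   34.29] F [ 0.3 -0.2  0. ] w 35.7 g 0.0 ahead 11.0
mm [77.8 -0.9 58.4] units [ 0.2592 -0.0031  0.1946] twist 0.0005
```

View pics/s4c.png

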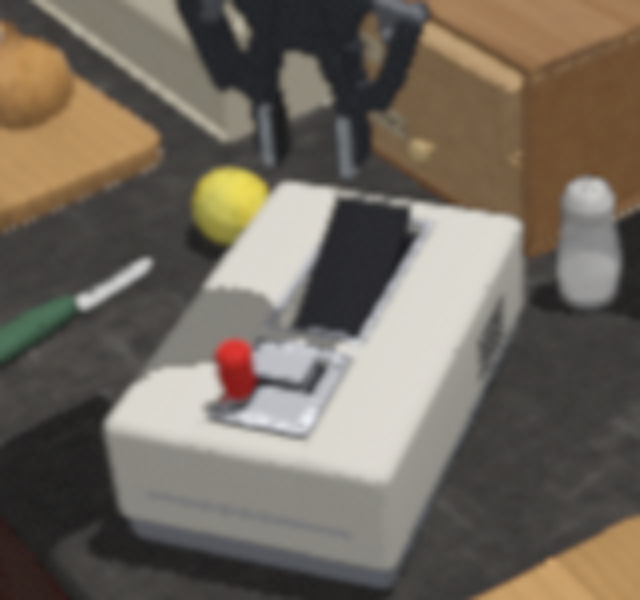

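Cover is tipped up (raised end ~(372,205)). Go to grasp.

Emit:
carry_out --moves '[{"tx":0.13,"ty":-0.0015,"tz":0,"twist":0,"fingers":0.95},{"tx":0.128,"ty":-0.0015,"tz":0,"twist":0,"fingers":0.95},{"tx":0,"ty":0,"tz":0.15,"twist":0,"fingers":0.95},{"tx":0,"ty":0,"tz":0.12,"twist":0,"fingers":0.95},{"tx":0,"ty":0,"tz":0.05,"twist":0,"fingers":0.95},{"tx":0,"ty":0,"tz":0,"twist":0,"fingers":0.95}]'

```text
clock: 11.05
eef_pos: [545.0, 392.5, 107.4]
tool_rot: [3.141, 0.002, 0.599]
force: [-0.6, 0.7, 0.5]
width: 81.2
gripper_force: 0.0
```

```bash
python3 - <<'E'
from h import *
go(b2w(71.6,0,106),34.2)
im=snap("scene","s5"); a=im["color"][130:280,150:310];cv2.imwrite("pics/s5c.png",cv2.resize(a,(640,600),interpolation=cv2.INTER_CUBIC))
E
```

```text
t 11.05 pos [545.  392.5 107.4] base [ 68.5   0.6 107.4] rot [1.7999e+02 1.3000e-01 3.4300e+01] F [-0.6  0.7  0.5] w 81.2 g 0.0 ahead 11.0
mm [3.1 0.6 1.4] units [0.0103 0.0019 0.0047] twist 0.0005
```

View pics/s5c.png

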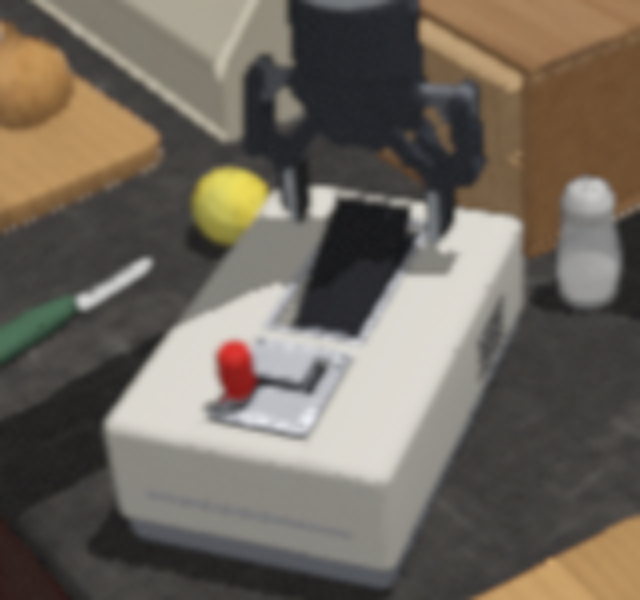

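Fingers straddle the raised end at ~(295,200)/(435,225). Close.

Emit:
carry_out --moves '[{"tx":0.008,"ty":0.002,"tz":0.004,"twist":0,"fingers":0.8},{"tx":0,"ty":0,"tz":0,"twist":0,"fingers":0.7},{"tx":0,"ty":0,"tz":0,"twist":0,"fingers":0.62},{"tx":0,"ty":0,"tz":0,"twist":0,"fingers":0.5},{"tx":0,"ty":0,"tz":0,"twist":0,"fingers":0.4},{"tx":0,"ty":0,"tz":0,"twist":0,"fingers":0.4}]'

```text
clock: 11.85
eef_pos: [548.3, 394.1, 107.9]
tool_rot: [-3.141, -0.001, 0.599]
force: [-0.6, 1.5, 5.2]
width: 48.6
gripper_force: 61.3
```

Emit:
carry_out --moves '[{"tx":0,"ty":0,"tz":-0.02,"twist":0,"fingers":0.4},{"tx":0,"ty":0,"tz":-0.03,"twist":0,"fingers":0.4},{"tx":0,"ty":0,"tz":-0.05,"twist":0,"fingers":0.4},{"tx":0,"ty":0,"tz":-0.08,"twist":0,"fingers":0.4},{"tx":0,"ty":0,"tz":-0.12,"twist":0,"fingers":0.4},{"tx":0,"ty":0,"tz":-0.12,"twist":0,"fingers":0.4},{"tx":0,"ty":0,"tz":0,"twist":0,"fingers":0.4}]'

```text
clock: 12.72
eef_pos: [550.1, 394.2, 237.6]
tool_rot: [3.141, -0.007, 0.599]
force: [0.6, -0.0, -1.2]
width: 48.4
gripper_force: 62.1
```

```bash
python3 - <<'E'
from h import *
go([500,55,234],34.2)
im=snap("scene","s6"); a=im["color"][80:280,150:360];cv2.imwrite("pics/s6c.png",cv2.resize(a,(630,600),interpolation=cv2.INTER_CUBIC))
E
```

```text
t 12.72 pos [550.1 394.2 237.6] base [ 73.6  -0.8 237.6] rot [179.98  -0.4   34.3 ] F [ 0.6 -0.  -1.2] w 48.4 g 62.1 ahead 11.0
mm [-232.5  252.     2. ] units [-0.7751  0.84    0.0068] twist 0.0005
```

View pics/s6c.png

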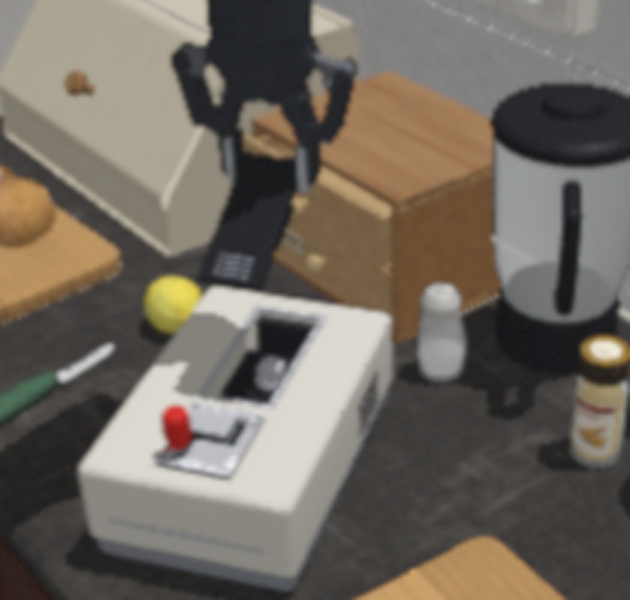

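Cover is held, ribs up at ~(235,262), lever still parked. Carry to the board.

Emit:
carry_out --moves '[{"tx":-0.05,"ty":0.054,"tz":0,"twist":0,"fingers":0.4},{"tx":-0.09,"ty":0.098,"tz":0,"twist":0,"fingers":0.4},{"tx":-0.1,"ty":0.108,"tz":0,"twist":0,"fingers":0.4},{"tx":-0.1,"ty":0.108,"tz":0,"twist":0,"fingers":0.4},{"tx":-0.1,"ty":0.108,"tz":0,"twist":0,"fingers":0.4},{"tx":-0.1,"ty":0.108,"tz":0,"twist":0,"fingers":0.4},{"tx":-0.1,"ty":0.108,"tz":0,"twist":0,"fingers":0.4},{"tx":-0.08,"ty":0.09,"tz":0,"twist":0,"fingers":0.4},{"tx":-0.05,"ty":0.055,"tz":0,"twist":0,"fingers":0.4},{"tx":0,"ty":0,"tz":0,"twist":0,"fingers":0.4}]'

```text
clock: 14.02
eef_pos: [497.7, 54.3, 232.8]
tool_rot: [-3.141, 0.002, 0.595]
force: [0.3, 0.8, -2.4]
width: 48.4
gripper_force: 62.1
```

```bash
python3 - <<'E'
from h import *
go([500,55,75],34.2)
E
```

```text
t 14.03 pos [497.7  54.3 232.8] base [-160.7 -252.5  232.8] rot [-1.7997e+02  1.0000e-01  3.4090e+01] F [ 0.3  0.8 -2.4] w 48.4 g 62.1 ahead 11.0
mm [  2.6   0.8 157.8] units [0.0086 0.0027 0.526 ] twist -0.0006
```

Emit:
carry_out --moves '[{"tx":0,"ty":0,"tz":0.08,"twist":0,"fingers":0.4},{"tx":0,"ty":0,"tz":0.13,"twist":0,"fingers":0.4},{"tx":0,"ty":0,"tz":0.13,"twist":0,"fingers":0.4},{"tx":0,"ty":0,"tz":0.1,"twist":0,"fingers":0.4},{"tx":0,"ty":0,"tz":0.05,"twist":0,"fingers":0.4},{"tx":0,"ty":0,"tz":0.025,"twist":0,"fingers":0.4},{"tx":0,"ty":0,"tz":0,"twist":0,"fingers":0.4}]'

```text
clock: 14.9
eef_pos: [499.0, 56.4, 78.9]
tool_rot: [3.142, -0.0, 0.599]
force: [0.1, 0.4, -1.2]
width: 48.8
gripper_force: 62.2
```

Emit:
carry_out --moves '[{"tx":0,"ty":0,"tz":0.012,"twist":0,"fingers":0.4},{"tx":0.003,"ty":0,"tz":0.012,"twist":0,"fingers":0.4},{"tx":0,"ty":0,"tz":0,"twist":0,"fingers":0.4}]'

```text
clock: 15.28
eef_pos: [499.6, 56.8, 71.7]
tool_rot: [-3.142, -0.0, 0.599]
force: [-1.0, -0.5, -1.5]
width: 48.4
gripper_force: 62.2
```

Emit:
carry_out --moves '[{"tx":0.004,"ty":0,"tz":0.012,"twist":0,"fingers":0.4},{"tx":0.004,"ty":0,"tz":0.012,"twist":0,"fingers":0.4},{"tx":0,"ty":0,"tz":0,"twist":0,"fingers":0.4}]'

```text
clock: 15.65
eef_pos: [502.1, 58.2, 64.6]
tool_rot: [3.141, -0.001, 0.599]
force: [1.6, 0.5, 5.4]
width: 48.1
gripper_force: 62.6
```

Emit:
carry_out --moves '[{"tx":0.004,"ty":0,"tz":0.012,"twist":0,"fingers":0.4},{"tx":0.004,"ty":0,"tz":0.012,"twist":0,"fingers":0.4},{"tx":0,"ty":0,"tz":0,"twist":0,"fingers":0.4}]'

```text
clock: 16.02
eef_pos: [504.4, 59.9, 57.5]
tool_rot: [3.141, -0.002, 0.599]
force: [1.8, 2.7, 4.2]
width: 48.6
gripper_force: 62.1
```

Contact as predicted and it pivots in the grip at ~5 N. Continue down.

Emit:
carry_out --moves '[{"tx":0.003,"ty":0,"tz":0.012,"twist":0,"fingers":0.4},{"tx":0.003,"ty":0,"tz":0.012,"twist":0,"fingers":0.4},{"tx":0,"ty":0,"tz":0,"twist":0,"fingers":0.4}]'

```text
clock: 16.4
eef_pos: [505.6, 60.4, 50.3]
tool_rot: [3.141, -0.001, 0.599]
force: [1.3, 1.6, 4.5]
width: 48.6
gripper_force: 61.8
```

Emit:
carry_out --moves '[{"tx":0,"ty":0,"tz":0.008,"twist":0,"fingers":0.4},{"tx":0,"ty":0,"tz":0,"twist":0,"fingers":0.4}]'

```text
clock: 16.65
eef_pos: [505.4, 60.3, 47.9]
tool_rot: [3.141, -0.001, 0.599]
force: [2.7, 1.4, 5.2]
width: 48.4
gripper_force: 61.8
```

```bash
python3 - <<'E'
from h import *
go([500,55,47],34.2)
im=snap("scene","s7"); a=im["color"][220:400,230:420];cv2.imwrite("pics/s7c.png",cv2.resize(a,(633,600),interpolation=cv2.INTER_CUBIC))
E
```

```text
t 16.65 pos [505.4  60.3  47.9] base [-151.  -251.9   47.9] rot [ 1.7997e+02 -5.0000e-02  3.4310e+01] F [2.7 1.4 5.2] w 48.4 g 61.8 ahead 11.0
mm [-7.5  1.3  0.9] units [-0.0249  0.0045  0.003 ] twist 0.0006
```

View pics/s7c.png

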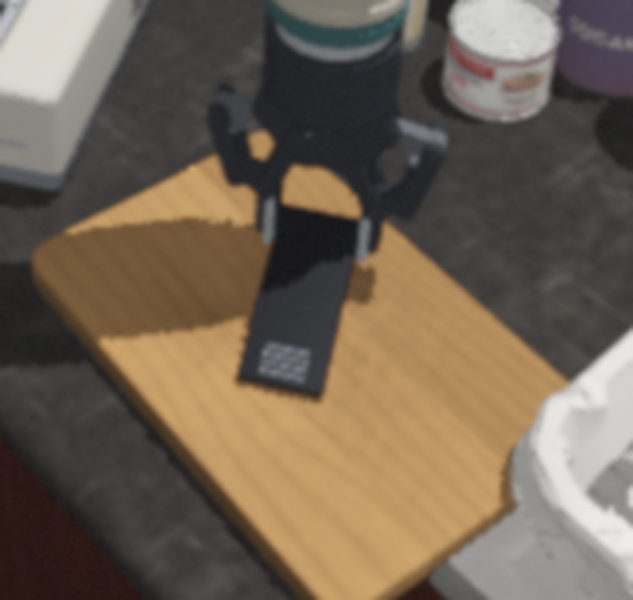

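Cover on the board, ribs up (~(285,362)), almost at its 15° rest. A little more.

Emit:
carry_out --moves '[{"tx":0,"ty":0,"tz":0.006,"twist":0,"fingers":0.4},{"tx":0,"ty":0,"tz":0,"twist":0,"fingers":0.4}]'

```text
clock: 16.95
eef_pos: [505.8, 60.6, 46.7]
tool_rot: [3.141, -0.002, 0.599]
force: [2.6, 2.4, 11.8]
width: 48.6
gripper_force: 62.5
```

Emit:
carry_out --moves '[{"tx":0,"ty":0,"tz":0.004,"twist":0,"fingers":0.4},{"tx":0,"ty":0,"tz":0,"twist":0,"fingers":0.4}]'

```text
clock: 17.2
eef_pos: [506.3, 61.0, 45.8]
tool_rot: [3.141, -0.003, 0.599]
force: [1.8, 3.6, 13.3]
width: 48.1
gripper_force: 62.5
```

Rocking edge is now resting too; release and retreat upward.

Emit:
carry_out --moves '[{"tx":0,"ty":0,"tz":-0.004,"twist":0,"fingers":0.4},{"tx":0,"ty":0,"tz":0,"twist":0,"fingers":0.65},{"tx":0,"ty":0,"tz":0,"twist":0,"fingers":0.8},{"tx":0,"ty":0,"tz":0,"twist":0,"fingers":0.9},{"tx":0,"ty":0,"tz":0,"twist":0,"fingers":0.9},{"tx":0,"ty":0,"tz":-0.05,"twist":0,"fingers":0.9},{"tx":0,"ty":0,"tz":-0.12,"twist":0,"fingers":0.9},{"tx":0,"ty":0,"tz":-0.16,"twist":0,"fingers":0.9},{"tx":0,"ty":0,"tz":-0.16,"twist":0,"fingers":0.9},{"tx":0,"ty":0,"tz":0,"twist":0,"fingers":0.9},{"tx":0,"ty":0,"tz":0,"twist":0,"fingers":0.9}]'

```text
clock: 18.58
eef_pos: [504.4, 60.7, 193.1]
tool_rot: [-3.141, -0.0, 0.599]
force: [0.1, 0.6, 0.5]
width: 76.7
gripper_force: 0.0
```

```bash
python3 - <<'E'
from h import *
go([500,55,47],34.2)
im=snap("scene","s8"); a=im["color"][150:400,150:420];cv2.imwrite("pics/s8c.png",cv2.resize(a,(648,600),interpolation=cv2.INTER_CUBIC))
E
```

```text
t 18.57 pos [504.4  60.7 193.1] base [-151.5 -251.   193.1] rot [-1.7997e+02 -1.0000e-02  3.4330e+01] F [0.1 0.6 0.5] w 76.7 g 0.0 ahead 11.0
mm [ -6.9   2.3 146.1] units [-0.0231  0.0078  0.4871] twist 0.0007
```

View pics/s8c.png

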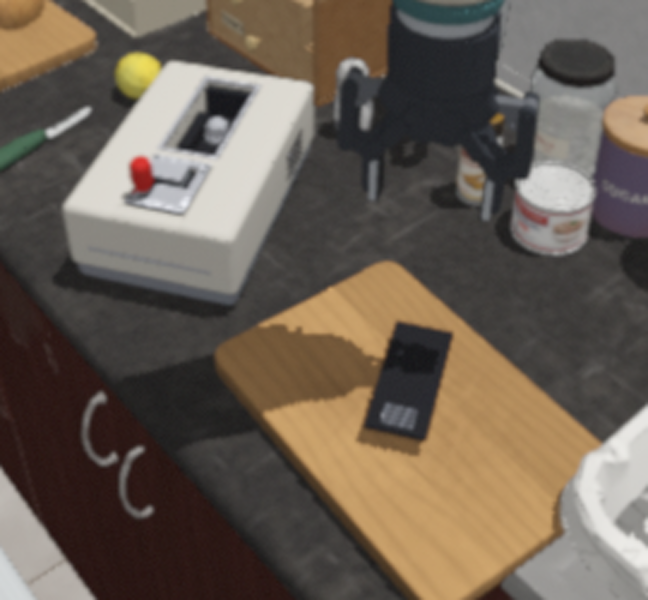

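The cover lies on the board top side up (ribs at ~(400,415)), the lever is parked (knob ~(142,172)), and the other things have not moved.

```bash
python3 -c "
from h import *
print(job.finish_job())"
```

```text
the job is handed in; nothing more can be done
None
```

The lever is parked at the front end of its slot, the drive cover lies top side up on the empty chopping board, and the job was handed in at about 18.6 s; the verdict was not shown.

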